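# Index the decorating wheel three clicks and hold it

## Robot

A 6-joint arm with a two-finger parallel gripper is mounted at the origin on the work surface. World frame = base frame: x ahead of the robot, y to its left, z up, the work surface at z = 0. Lengths are in m, angles in rad, forces in N, time in s.
With the tool pointing down it reaches from about 0.35 to 0.775 m from the base axis. Payload 5.5 kg.
Tool frame: the origin (TCP) lies midway between the tips of the shut fingers; the grasp point (between the pads) lies 19 mm behind it; z points along the fingers, y is the line along which they close (so a half turn about z gives the same grasp; the last joint's range is limited). The gripper opens to 85 mm and grips with 20 to 120 N. Pads are 22 mm wide; open, the fingers measure 114 mm over their backs; the gripper's body (76 mm by 85 mm) begins 54 mm behind the grasp point. The pads swing forward as they close: fully open they stand 13 mm farther back than shut.
Start: joints at [1.038, 0.313, 0.046, 1.304, 0, 1.431], TCP at [0.22, 0.531, 0.231] pointing down, gripper open.
Joint ranges: [-2.76, 2.76], [-0.86, 1.69], [-1.03, 1.26], [-2.2, 2.34], [-1.47, 1.5], [-3.14, 3.14]. Speed limits (rad/s): [2.57, 2.57, 3.14, 3.14, 3.14, 3.14].

## Interface

Orientations are given as a unit quaternion [w, x, y, z].
In Python, from workcell import env gives the robot as it stands. The module is installed in compiled form; this text tells all that it offers.
- The arm moves only by the tool servo_tool, never from a script. Its argument "increments" is a list of rows, each an object of numbers: "grip": the closure, from 0 (fully open) to 1 (shut); "x", "y", "z": the shift along the tool's x, y, z in mm; "roll": the turn about the tool's z in degrees. In form: [{"grip": .., "x": .., "y": .., "z": .., "roll": ..}, ...]. A call has 1 to 5 rows; each row shifts and turns the commanded pose from where the row before left it, along the tool's axes as they then stand; what a row does not reach is not made up. A row lasts 1/12 s, in which the tool goes at most 41.7 mm and 7.16 degrees, less where a joint would pass 70% of its speed; a pose out of reach is approached as far as the arm can. A call is refused whole if a number of a shift passes 41.7 or a number of a turn 7.16, either way. A call with a gripper value outside its range is refused whole. The fingers move at their own pace and stop on an object; "grip_force" is the grip in N (left out, the last holds). Time passes only in rows, so rows that do not move let the fingers close. It gives the time, the measured TCP pose, the force, the opening and the grip force at its end, in the units of the state.
- env.get_state(): the state, without advancing time (a new reading comes with each control period).
- env.read_camera(name): name is "scene" or "side" or "wrist"; returns the picture (420x560x3 uint8, red, green, blue); there is no depth.
- env.get_calibration(name): a dict with "vertical_fov" (degrees; the focal length in pixels is half the picture's height over the tangent of half this angle, whatever the lens; pixels are square), "cx", "cy" (the principal point, pixels), "rvec" (rotation vector, rad) and "tvec" (3), from world to camera coordinates, as OpenCV has them; the wrist camera has in their place "tool_from_camera" (4x4, takes a point from camera to tool coordinates, whose origin is the TCP and whose axes are the flange's). Camera axes: x right, y down, z forward; pixel columns grow to the right and rows downward; lengths in m; the calibration is good to about 2 mm. A picture is of the moment at which its call begins: read the wrist's pose just before it. get_calibration takes no time and is no camera call.
- env.hand_in(): hands the job in; it is judged then, once.
The state is a dict: "clock": time; "joint_pos": joint angles; "qvel": joint speeds; "tau": joint torques, N m; "tcp_pos": TCP position; "orientation": TCP orientation; "wrist_force": force on the tool from outside, world axes, zero at the start; "ft_torque": the same for the moment, N m; "finger_gap": finger opening in m; "grip_force": force on a finger pad.
Only numpy, scipy, OpenCV 4.12 (cv2) and the standard library are available. Lean on these libraries where they do the work, as an engineer would, in place of code of your own. Each camera call takes 0.05 s, during which the arm holds its last target. There are 200 camera calls.

## Task

The platter on the indexed decorating wheel is ready for its next turquoise petal. Take the turquoise paint jar off the platter and stand it upright well on the cardboard sheet, then grip the black bar knob across its middle and turn the wheel clockwise (seen from above) exactly three clicks from where it rests, feeling it drop into the third stop and going no further. Finish while still gripping the knob with the wheel held at that third stop, and leave everything else where it stands.

Things in the scene. Friction and masses are not known exactly. Their poses are not given: they have to be found in the camera images.
- jar_mid (a point): middle of the turquoise paint jar with a white screw lid that stands on the platter: an upright cylinder 52 mm in diameter (lid 47 mm) and 88 mm high, about 0.22 kg; the point is on its axis, 44 mm above its underside. It is the only thing standing on the platter, 65 to 85 mm from the knob's axis.
- card: square sheet of stained corrugated cardboard lying fixed on the table, 170 x 170 x 4 mm; origin at the centre of its underside (table height), x and y along its edges, z up. It lies to the left or to the right of the wheel; a white mixing palette (150 x 150 x 14 mm) lies on the other side.
- stand: iron foot of the decorating wheel, standing fixed on the table: 170 mm across, with a radial arm (along its own +x, reaching 140 mm from the axis) that carries a spring plunger and a brass pointer with a red tip beside the wheel's rim, up to 114 mm above the table. Origin on the turning axis at table height, z up. The pointer is on the stand's +x side.
- bar_knob: black hold-down bar knob at the middle of the platter, fixed to the wheel and turning with it: a bar 70 mm long (its own x), 14 mm wide (its own y, the way to grip it), 24 mm high, on a 12 mm stud with a 24 mm collar (up to 8 mm above the platter). Origin on the vertical turning axis at the platter's top, 117 mm above the table; the bar is 18 to 42 mm above that. A white line on top marks its +x end. Only the jar stands near it.
- knob_grip (a point): middle of the bar of the knob, where to grip it: on the turning axis, 147 mm above the table, half-way up the bar.
- rim_mark (a point): red dot on the rim of the aluminium wheel, 117 mm from the turning axis and 108 mm above the table, in line with the +x end of the bar knob. The wheel is 250 mm across, its top 107 mm above the table; the platter on it is 216 mm across, its top 117 mm above the table.
- wheel (a joint): angle of wheel, platter and knob together, rad, growing clockwise seen from above, endless. A spring tooth in a 15-pin index wheel gives a stop at every whole multiple of 24 degrees (0.419 rad); at the start it rests in one of stops 0 to 4. Leaving a stop takes about 0.2 N m as far as half-way; past that the tooth pulls the wheel on into the next stop, where it stays.
- jar_violet: violet paint jar with a white lid, 52 mm wide, 88 mm high; bystander, loose; origin at the centre of its underside.
- jar_blue: blue paint jar with a white lid, 52 mm wide, 88 mm high; bystander, loose; origin at the centre of its underside.
- glue: white glue bottle with a red cap, 62 mm wide, 160 mm high; bystander, loose; origin at the centre of its underside.
- tape: yellow ring of tape lying flat, 90 mm wide, 25 mm high; bystander, loose; origin at the centre of its underside.
- brush_pot: metal pot 72 mm wide and 85 mm high with four brushes in it, about 190 mm high over all; bystander, loose; origin at the centre of its underside.
- sponge: yellow sponge 100 x 65 x 30 mm; bystander, loose; origin at the centre of its underside.
- flat_brush: flat brush lying on the table by the paper trimmer; bystander, loose; origin near its middle.

How it is judged:
On the way, in this order (a step that is already met when the one before it is completed fails the run):
1. the turquoise jar stands upright on the cardboard sheet, let go, and the wheel is still in its starting stop (x of jar_mid in the frame of card between -0.065 and 0.065 m and y of jar_mid in the frame of card between -0.065 and 0.065 m and height (world z) of jar_mid between 0.04 and 0.056 m and angle between jar_mid's own z axis and vertical below 0.12 rad and contact force between jar and the fingers below 0.1 N and linear speed of jar below 0.03 m/s and distance of rim_mark from where it was at the start of the episode below 0.022 m), for 0.2 s.
2. the wheel is in the third stop clockwise from the start, the knob gripped (distance of rim_mark from where it was at the start of the episode between 0.1292 and 0.1457 m and value of joint wheel above 1.047 rad and velocity of joint wheel between -0.15 and 0.15 rad/s and contact force between the fingers and bar_knob above 6 N and distance between the grasp point and knob_grip below 0.025 m), for 0.2 s.
At the end, for the whole second after the job is handed in: the bar knob is gripped (over 6 N, grasp point within 25 mm of the bar's middle), the wheel is still, within 5 degrees of the third stop (72 degrees) clockwise from its start; the turquoise jar stands upright and free on the card, its axis within 65 mm of the centre along each edge (all of step 2 and x of jar_mid in the frame of card between -0.065 and 0.065 m and y of jar_mid in the frame of card between -0.065 and 0.065 m and height (world z) of jar_mid between 0.04 and 0.056 m and angle between jar_mid's own z axis and vertical below 0.12 rad and contact force between jar and the fingers below 0.1 N and linear speed of jar below 0.03 m/s); the arm keeps its last pose, push and grip.
It fails at once if the wheel is turned more than half a click past the third stop (distance of rim_mark from where it was at the start of the episode above 0.1566 m).
It fails at once if the turquoise jar is tipped over (angle between jar_mid's own z axis and vertical above 0.6 rad).
It fails at once if another thing on the table is pushed more than 30 mm (distance of any of jar_violet, jar_blue, glue, tape, brush_pot, sponge, flat_brush from where it was at the start of the episode above 0.03 m).
It also fails if it takes over 59 s, if anything falls off the work surface, if the arm or the gripper's body presses on something with over 40 N, if the wrist force passes 120 N, or if a joint passes its speed limit or range.

## Working session

There is one attempt and no reset: what is moved stays moved. The work goes in short steps, Python scripts to look and compute and a tool call to move; the robot and the scene stay as the last step left them, time stands still between calls to the robot, and variables do not carry over. Pictures are saved under pics/ and viewed, at most 10 in all, crops included, and the job is handed in when it is done.

Besides the shell and the picture viewer there is one more tool, called after "Emit:" as name([rows], argument=value, ...), one row to a line, values as JSON. servo_tool: Moves the arm, as the interface text tells. Its arguments: {"type":"object","properties":{"increments":{"type":"array"},"grip_force":{"type":"number"}},"required":["increments"]}

```bash
mkdir -p pics
cat > h.py <<'E'
import numpy as np, cv2
from scipy.spatial.transform import Rotation as R
from workcell import env
def snap(n,f):
    s=env.get_state(); im=env.read_camera(n); cv2.imwrite('pics/'+f,cv2.cvtColor(np.asarray(im),cv2.COLOR_RGB2BGR)); return s,im
def cam(n,s=None):
    c=env.get_calibration(n); f=210/np.tan(np.radians(c['vertical_fov'])/2)
    if n=='wrist':
        q=s['orientation']; T=np.eye(4); T[:3,:3]=R.from_quat([q[1],q[2],q[3],q[0]]).as_matrix(); T[:3,3]=s['tcp_pos']
        M=T@np.array(c['tool_from_camera']); return f,c['cx'],c['cy'],M[:3,:3],M[:3,3]
    Rm=R.from_rotvec(np.ravel(c['rvec'])).as_matrix(); return f,c['cx'],c['cy'],Rm.T,-Rm.T@np.ravel(c['tvec'])
def onz(C,u,v,z):
    f,cx,cy,Rm,o=C; d=Rm@np.array([(u-cx)/f,(v-cy)/f,1]); return o+d*(z-o[2])/d[2]
def proj(C,p):
    f,cx,cy,Rm,o=C; q=Rm.T@(np.array(p)-o); return f*q[0]/q[2]+cx,f*q[1]/q[2]+cy
E
python3 - <<'E'
from h import *
s,_=snap('scene','a.png');snap('side','b.png')
print(s); 
for n in('scene','side','wrist'):print(env.get_calibration(n))
E
```

```text
{'clock': 0.0, 'joint_pos': array([ 1.03838536e+00,  3.13999664e-01,  4.49997849e-02,  1.30358755e+00,
       -1.88228988e-05,  1.43119795e+00]), 'qvel': array([ 6.57009044e-04,  2.01643719e-03,  6.12018698e-07,  5.04365011e-04,
       -2.19909757e-04, -8.54748980e-04]), 'tau': array([-2.65320878e-04, -4.80623460e+01,  2.98534352e+01,  1.95004331e-02,
       -3.25815108e-05, -8.78915500e-06]), 'tcp_pos': array([0.21986224, 0.53076855, 0.23041779]), 'orientation': array([-2.86393198e-04,  1.95145899e-01,  9.80773815e-01, -8.48572272e-04]), 'wrist_force': array([0.56690617, 0.09268823, 0.40280743]), 'ft_torque': array([ 0.0317894 , -0.00089127, -0.01695978]), 'grip_force': 0.0, 'finger_gap': 0.0855665805525276}
{'vertical_fov': 50.949037446561384, 'cx': 272.7938100883199, 'cy': 206.93889614415653, 'rvec': array([ 1.58722434,  1.81921105, -0.89320251]), 'tvec': array([ 0.03726474, -0.28325697,  1.59113329])}
{'vertical_fov': 56.73294009707432, 'cx': 271.7287905043954, 'cy': 211.56970519859416, 'rvec': array([ 1.9600877 , -0.81933196,  0.44916149]), 'tvec': array([-0.38428733,  0.36125254,  0.59377066])}
{'vertical_fov': 62.17932440905301, 'cx': 278.55432728479116, 'cy': 208.99959313783935, 'tool_from_camera': array([[-5.35243705e-04, -9.52652485e-01, -3.04060778e-01,
         7.80834114e-02],
       [ 9.99999666e-01, -6.97812226e-04,  4.25997150e-04,
         2.21335689e-04],
       [-6.18004572e-04, -3.04060448e-01,  9.52652540e-01,
        -1.43042279e-01],
       [ 0.00000000e+00,  0.00000000e+00,  0.00000000e+00,
         1.00000000e+00]])}
```

View pics/a.png

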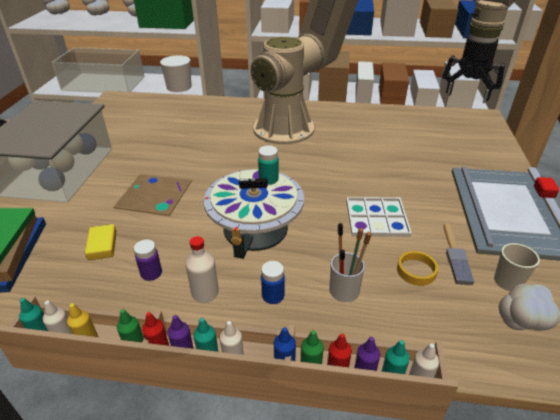

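View pics/b.png

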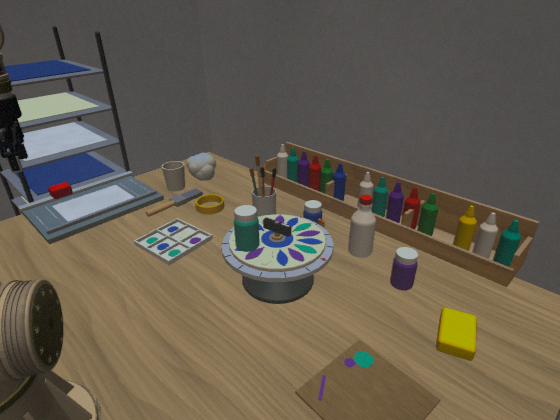

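The scene picture shows the jar on the platter at about (268,165), with the knob at (254,184). The card is at (154,194) on the robot's right, and the pointer is at (238,238). The side picture shows the jar at (246,229), the knob at (276,228) and the card at (367,395). I'll enlarge both.

Run:
```python
import cv2,numpy as np
a=cv2.imread('pics/a.png');b=cv2.imread('pics/b.png')
A=cv2.resize(a[140:270,110:310],None,fx=4,fy=4,interpolation=3)
B=cv2.resize(b[195:305,210:345],None,fx=5,fy=5,interpolation=3)
cv2.imwrite('pics/a2.png',A);cv2.imwrite('pics/b2.png',B)
```

```text
(no output)
```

View pics/a2.png

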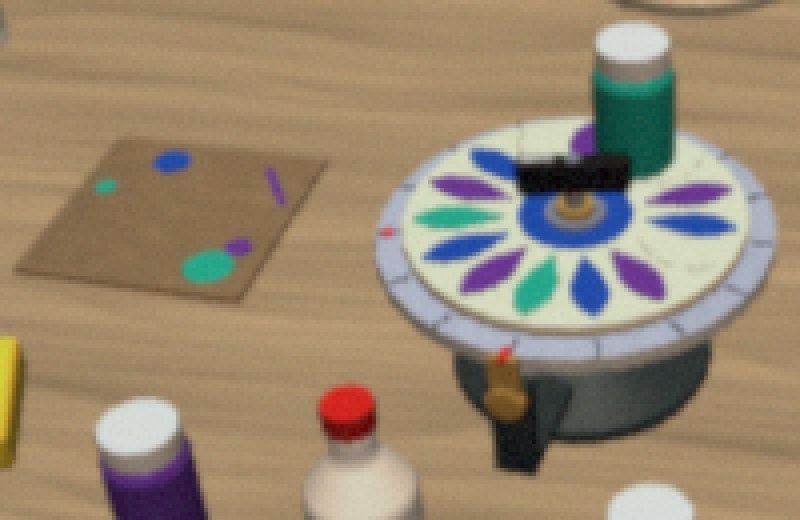

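View pics/b2.png

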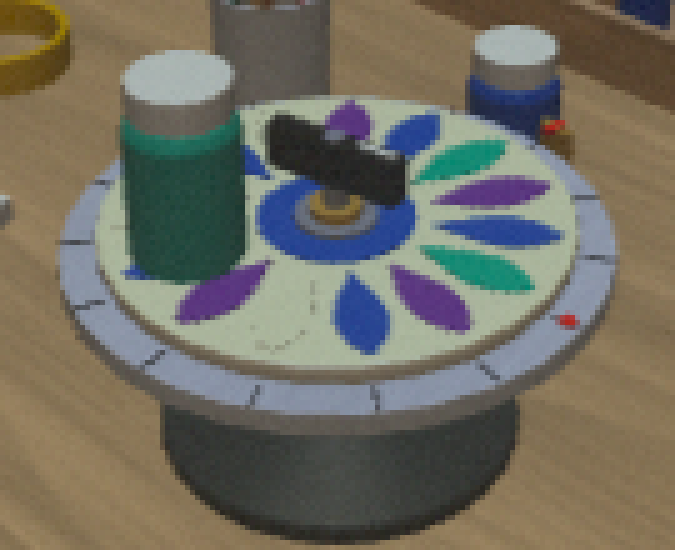

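Run:
```python
from h import *
S=cam('scene');D=cam('side')
a=lambda u,v:(u/4+110-.4,v/4+140-.4)
b=lambda u,v:(u/5+210-.4,v/5+195-.4)
for n,z,p,q in(('lid',.205,(633,42),(179,78)),('red',.108,(387,232),(568,321)),('collar',.125,(576,205),(336,207)),('barleft/right top',.159,(517,163),(410,150)),('bar2',.159,(629,157),(272,115))):
    print(n,onz(S,*a(*p),z).round(4),onz(D,*b(*q),z).round(4))
c=np.array([onz(S,*a(*p),.004)[:2] for p in((122,138),(327,161),(242,300),(15,270))]);print(c.round(3),c.mean(0))
print('pointer',onz(S,*a(505,355),.11))
for n,p,in(('violet',(138,425)),('gluecap',(348,400))):print(n,onz(S,*a(*p),.088 if n=='violet' else .16).round(3))
print(onz(S,272.5,268,.088),onz(S,347,262,.085))
```

```text
lid [0.4907 0.0238 0.205 ] [0.4927 0.0228 0.205 ]
red [ 0.5739 -0.1201  0.108 ] [ 0.5779 -0.119   0.108 ]
collar [ 0.5543 -0.0037  0.125 ] [ 0.5542 -0.0062  0.125 ]
barleft/right top [ 0.562 -0.037  0.159] [ 0.5715 -0.0345  0.159 ]
bar2 [0.5476 0.029  0.159 ] [0.551  0.0301 0.159 ]
[[ 0.35  -0.403]
 [ 0.361 -0.235]
 [ 0.529 -0.246]
 [ 0.517 -0.416]] [ 0.4391921  -0.32499414]
pointer [ 0.68049469 -0.02260857  0.11      ]
violet [ 0.741 -0.222  0.088]
gluecap [ 0.78 -0.08  0.16]
[0.7708461  0.07403133 0.088     ] [0.72998496 0.22956556 0.085     ]
```

Estimates: the axis is at (0.554,-0.005), the jar at (0.492,0.023), and the card's centre at (0.439,-0.325). The bar's +x end points to azimuth -79°. The current tool yaw (y at 67.5°) already suits the jar grasp, so I'll go above it.

Emit:
servo_tool([
  {"grip": 0, "x": -15, "y": -12, "z": -15, "roll": 0},
  {"grip": 0, "x": -28, "y": -23, "z": -15, "roll": 0},
  {"grip": 0, "x": -28, "y": -23, "z": -15, "roll": 0},
  {"grip": 0, "x": -28, "y": -23, "z": -10, "roll": 0},
  {"grip": 0, "x": -28, "y": -23, "z": 0, "roll": 0},
], grip_force=40)

```text
clock: 0.52
tcp_pos: [0.2986, 0.3858, 0.2882]
orientation: [0.001, 0.195, 0.981, 0.001]
wrist_force: [1.7, 0.6, 0.5]
finger_gap: 0.0849
grip_force: 0.0
```

Emit:
servo_tool([
  {"grip": 0, "x": -28, "y": -23, "z": 0, "roll": 0},
  {"grip": 0, "x": -28, "y": -23, "z": 0, "roll": 0},
  {"grip": 0, "x": -28, "y": -23, "z": 0, "roll": 0},
  {"grip": 0, "x": -28, "y": -23, "z": 0, "roll": 0},
  {"grip": 0, "x": -28, "y": -23, "z": 0, "roll": 0},
])

```text
clock: 0.93
tcp_pos: [0.3831, 0.225, 0.2861]
orientation: [-0.0, 0.195, 0.981, -0.0]
wrist_force: [1.2, 1.4, -0.5]
finger_gap: 0.0854
grip_force: 0.0
```

Emit:
servo_tool([
  {"grip": 0, "x": -28, "y": -23, "z": 0, "roll": 0},
  {"grip": 0, "x": -28, "y": -23, "z": 0, "roll": 0},
  {"grip": 0, "x": -28, "y": -23, "z": 0, "roll": 0},
  {"grip": 0, "x": -22, "y": -18, "z": 0, "roll": 0},
  {"grip": 0, "x": 0, "y": 0, "z": 0, "roll": 0},
])

```text
clock: 1.35
tcp_pos: [0.4497, 0.1018, 0.2856]
orientation: [0.0, 0.198, 0.98, -0.001]
wrist_force: [0.0, -0.7, 0.7]
finger_gap: 0.0853
grip_force: 0.0
```

Run:
```python
from h import *
s,_=snap('wrist','w1.png');C=cam('wrist',s);print(s['clock'],s['tcp_pos'],s['orientation'])
for p in((.4917,.0233,.205),(.554,-.005,.159),(.576,-.12,.108)):print(proj(C,p))
```

```text
1.35 [0.44968719 0.10184346 0.28562257] [ 2.70379980e-04  1.97923515e-01  9.80217184e-01 -6.93660313e-04]
(np.float64(202.58180380263025), np.float64(306.53957478686436))
(np.float64(215.8197394454146), np.float64(342.1791465975473))
(np.float64(140.06202387251727), np.float64(360.1040616835405))
```

View pics/w1.png

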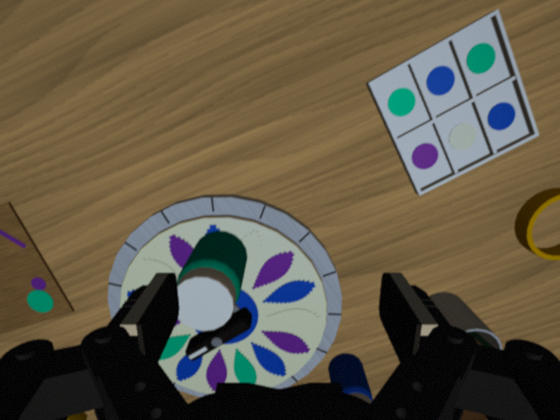

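The wrist picture shows the lid's centre at about (206,302), the middle of the bar's top at about (219,336), and the white line at the bar's left end at (195,352).

Run:
```python
from h import *
q=[0.198,.9802];
class Z:pass
s=dict(tcp_pos=[0.44968719,0.10184346,0.28562257],orientation=[2.7e-4,.197924,.980217,-6.9e-4]);C=cam('wrist',s)
print(onz(C,206,302,.205),onz(C,219,336,.159),onz(C,195,352,.159),onz(C,246,316,.159))
d=np.array([.4915,.0245])-s['tcp_pos'][:2]; a=2*np.arctan2(.980217,.197924); tx=np.array([np.cos(a),np.sin(a)]);ty=np.array([tx[1],-tx[0]])
print(np.degrees(a),d@tx*1e3,d@ty*1e3)
```

```text
[0.48922081 0.02735991 0.205     ] [0.54901114 0.0006868  0.159     ] [ 0.55633581 -0.02778997  0.159     ] [0.53914258 0.03247985 0.159     ]
157.16881885147393 -68.54745944202509 -55.059673890349416
```

Emit:
servo_tool([
  {"grip": 0, "x": -22, "y": -18, "z": 0, "roll": 0},
  {"grip": 0, "x": -22, "y": -18, "z": 0, "roll": 0},
  {"grip": 0, "x": -23, "y": -18, "z": 0, "roll": 0},
  {"grip": 0, "x": 0, "y": 0, "z": 0, "roll": 0},
  {"grip": 0, "x": 0, "y": 0, "z": 0, "roll": 0},
])

```text
clock: 1.82
tcp_pos: [0.4887, 0.0302, 0.2858]
orientation: [-0.001, 0.196, 0.981, 0.0]
wrist_force: [-0.9, 0.0, -0.5]
finger_gap: 0.0853
grip_force: 0.0
```

Emit:
servo_tool([
  {"grip": 0, "x": -3.5, "y": -4, "z": 10, "roll": 0},
  {"grip": 0, "x": 0, "y": 0, "z": 20, "roll": 0},
  {"grip": 0, "x": 0, "y": 0, "z": 20, "roll": 0},
  {"grip": 0, "x": 0, "y": 0, "z": 15, "roll": 0},
  {"grip": 0, "x": 0, "y": 0, "z": 0, "roll": 0},
])

```text
clock: 2.23
tcp_pos: [0.4876, 0.0267, 0.2176]
orientation: [-0.003, 0.194, 0.981, -0.0]
wrist_force: [-0.2, 0.1, -0.5]
finger_gap: 0.0854
grip_force: 0.0
```

Run:
```python
from h import *
s,_=snap('wrist','w2.png');C=cam('wrist',s);print(s['tcp_pos'],s['wrist_force'])
print(proj(C,(.4905,.025,.205)))
```

```text
[0.48758244 0.02666235 0.21764598] [-0.15666396  0.09358502 -0.47361889]
(np.float64(277.1819762694306), np.float64(269.9747003574866))
```

View pics/w2.png

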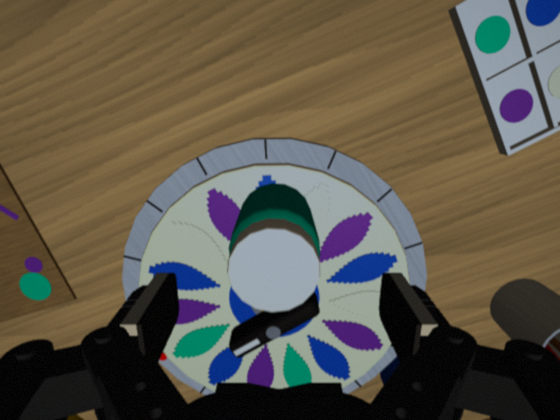

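The lid is centred between the fingers at (274,270), and the knob is clear of them. I'll descend and grip.

Emit:
servo_tool([
  {"grip": 0, "x": -2, "y": 0, "z": 18, "roll": 0},
  {"grip": 0, "x": 0, "y": 0, "z": 20, "roll": 0},
  {"grip": 0, "x": 0, "y": 0, "z": 18, "roll": 0},
  {"grip": 0, "x": 0, "y": 0, "z": 10, "roll": 0},
  {"grip": 0, "x": 0, "y": 0, "z": 0, "roll": 0},
])

```text
clock: 2.7
tcp_pos: [0.4911, 0.0251, 0.154]
orientation: [-0.001, 0.195, 0.981, -0.0]
wrist_force: [-0.5, -0.8, 0.1]
finger_gap: 0.085
grip_force: 0.0
```

Emit:
servo_tool([
  {"grip": 0.25, "x": 0, "y": 0, "z": 0, "roll": 0},
  {"grip": 0.35, "x": 0, "y": 0, "z": 0, "roll": 0},
  {"grip": 0.45, "x": 0, "y": 0, "z": 0, "roll": 0},
  {"grip": 0.55, "x": 0, "y": 0, "z": 0, "roll": 0},
  {"grip": 0.6, "x": 0, "y": 0, "z": 0, "roll": 0},
], grip_force=40)

```text
clock: 3.12
tcp_pos: [0.4933, 0.024, 0.157]
orientation: [0.001, 0.195, 0.981, -0.0]
wrist_force: [-1.5, -0.8, 6.4]
finger_gap: 0.0511
grip_force: 41.3
```

Emit:
servo_tool([
  {"grip": 1, "x": 0, "y": 0, "z": 0, "roll": 0},
  {"grip": 1, "x": 0, "y": 0, "z": 0, "roll": 0},
  {"grip": 1, "x": 0, "y": 0, "z": 0, "roll": 0},
  {"grip": 1, "x": 0, "y": 0, "z": 0, "roll": 0},
  {"grip": 1, "x": 0, "y": 0, "z": 0, "roll": 0},
])

```text
clock: 3.53
tcp_pos: [0.4932, 0.0241, 0.1569]
orientation: [0.001, 0.195, 0.981, -0.0]
wrist_force: [-2.0, -2.0, 5.8]
finger_gap: 0.051
grip_force: 41.3
```

Emit:
servo_tool([
  {"grip": 1, "x": 0, "y": 0, "z": -6, "roll": 0},
  {"grip": 1, "x": 0, "y": 0, "z": -12, "roll": 0},
  {"grip": 1, "x": 0, "y": 0, "z": -18, "roll": 0},
  {"grip": 1, "x": 0, "y": 0, "z": -18, "roll": 0},
  {"grip": 1, "x": 0, "y": 0, "z": -10, "roll": 0},
])

```text
clock: 3.95
tcp_pos: [0.493, 0.0245, 0.2214]
orientation: [0.001, 0.195, 0.981, 0.0]
wrist_force: [0.4, -0.4, -2.2]
finger_gap: 0.0513
grip_force: 42.0
```

Emit:
servo_tool([
  {"grip": 1, "x": -2, "y": -8, "z": 0, "roll": 0},
  {"grip": 1, "x": -4, "y": -16, "z": 0, "roll": 0},
  {"grip": 1, "x": -5, "y": -20, "z": 0, "roll": 0},
  {"grip": 1, "x": -5, "y": -21, "z": 0, "roll": 0},
  {"grip": 1, "x": -5, "y": -21, "z": 0, "roll": 0},
])

```text
clock: 4.37
tcp_pos: [0.478, -0.064, 0.2183]
orientation: [-0.001, 0.195, 0.981, 0.0]
wrist_force: [-0.8, -0.7, -0.8]
finger_gap: 0.0513
grip_force: 42.1
```

Emit:
servo_tool([
  {"grip": 1, "x": -5, "y": -21, "z": 0, "roll": 0},
  {"grip": 1, "x": -5, "y": -21, "z": 0, "roll": 0},
  {"grip": 1, "x": -5, "y": -21, "z": 0, "roll": 0},
  {"grip": 1, "x": -5, "y": -21, "z": 0, "roll": 0},
  {"grip": 1, "x": -5, "y": -21, "z": 0, "roll": 0},
])

```text
clock: 4.78
tcp_pos: [0.4607, -0.1709, 0.2182]
orientation: [-0.001, 0.195, 0.981, 0.0]
wrist_force: [-0.3, -0.9, -1.7]
finger_gap: 0.0514
grip_force: 42.1
```

Emit:
servo_tool([
  {"grip": 1, "x": -5, "y": -21, "z": 0, "roll": 0},
  {"grip": 1, "x": -5, "y": -21, "z": 0, "roll": 0},
  {"grip": 1, "x": -5, "y": -21, "z": 0, "roll": 0},
  {"grip": 1, "x": -5, "y": -21, "z": 0, "roll": 0},
  {"grip": 1, "x": -5, "y": -21, "z": 0, "roll": 0},
])

```text
clock: 5.2
tcp_pos: [0.4436, -0.2773, 0.2181]
orientation: [-0.001, 0.195, 0.981, 0.0]
wrist_force: [-0.3, 0.1, -1.3]
finger_gap: 0.0512
grip_force: 42.1
```

Emit:
servo_tool([
  {"grip": 1, "x": -6, "y": -20, "z": 0, "roll": 0},
  {"grip": 1, "x": -5, "y": -14, "z": 0, "roll": 0},
  {"grip": 1, "x": 0, "y": 0, "z": 0, "roll": 0},
  {"grip": 1, "x": 0, "y": 0, "z": 0, "roll": 0},
])

```text
clock: 5.53
tcp_pos: [0.4412, -0.3123, 0.2183]
orientation: [-0.001, 0.196, 0.981, 0.001]
wrist_force: [-0.8, 0.4, -1.8]
finger_gap: 0.0512
grip_force: 42.2
```

Emit:
servo_tool([
  {"grip": 1, "x": 0, "y": -8, "z": 15, "roll": 0},
  {"grip": 1, "x": 0, "y": -4, "z": 25, "roll": 0},
  {"grip": 1, "x": 0, "y": 0, "z": 25, "roll": 0},
  {"grip": 1, "x": 0, "y": 0, "z": 25, "roll": 0},
  {"grip": 1, "x": 0, "y": 0, "z": 25, "roll": 0},
])

```text
clock: 5.95
tcp_pos: [0.4372, -0.3216, 0.1032]
orientation: [-0.0, 0.195, 0.981, 0.0]
wrist_force: [-0.7, -1.1, -1.5]
finger_gap: 0.0512
grip_force: 42.3
```

Emit:
servo_tool([
  {"grip": 1, "x": 0, "y": 0, "z": 20, "roll": 0},
  {"grip": 1, "x": 0, "y": 0, "z": 15, "roll": 0},
  {"grip": 1, "x": 0, "y": 0, "z": 12, "roll": 0},
  {"grip": 1, "x": 0, "y": 0, "z": 0, "roll": 0},
  {"grip": 1, "x": 0, "y": 0, "z": 0, "roll": 0},
])

```text
clock: 6.37
tcp_pos: [0.4368, -0.3214, 0.0567]
orientation: [-0.001, 0.195, 0.981, 0.001]
wrist_force: [-0.2, -0.2, -1.8]
finger_gap: 0.0512
grip_force: 42.2
```

Emit:
servo_tool([
  {"grip": 1, "x": 0, "y": 0, "z": 4, "roll": 0},
  {"grip": 1, "x": 0, "y": 0, "z": 4, "roll": 0},
  {"grip": 1, "x": 0, "y": 0, "z": 0, "roll": 0},
  {"grip": 1, "x": 0, "y": 0, "z": 0, "roll": 0},
])

```text
clock: 6.7
tcp_pos: [0.4373, -0.3229, 0.0496]
orientation: [0.0, 0.195, 0.981, -0.0]
wrist_force: [-0.0, -1.4, -0.7]
finger_gap: 0.0512
grip_force: 42.2
```

Emit:
servo_tool([
  {"grip": 1, "x": 0, "y": 0, "z": 2.5, "roll": 0},
  {"grip": 1, "x": 0, "y": 0, "z": 1.5, "roll": 0},
  {"grip": 1, "x": 0, "y": 0, "z": 1, "roll": 0},
  {"grip": 1, "x": 0, "y": 0, "z": 0, "roll": 0},
])

```text
clock: 7.03
tcp_pos: [0.4372, -0.3229, 0.0442]
orientation: [0.0, 0.195, 0.981, 0.0]
wrist_force: [0.3, 0.4, -1.1]
finger_gap: 0.0512
grip_force: 42.3
```

Emit:
servo_tool([
  {"grip": 1, "x": 0, "y": 0, "z": 1, "roll": 0},
  {"grip": 1, "x": 0, "y": 0, "z": 1, "roll": 0},
  {"grip": 1, "x": 0, "y": 0, "z": 0, "roll": 0},
  {"grip": 1, "x": 0, "y": 0, "z": 0, "roll": 0},
])

```text
clock: 7.37
tcp_pos: [0.4373, -0.323, 0.044]
orientation: [0.0, 0.195, 0.981, -0.0]
wrist_force: [-3.3, 3.3, 12.0]
finger_gap: 0.0512
grip_force: 43.4
```

Contact: the upward force rose to 12 N with the measured height holding at 0.044 m. I'll ease off and release slowly.

Emit:
servo_tool([
  {"grip": 1, "x": 0, "y": 0, "z": -1, "roll": 0},
  {"grip": 0.3, "x": 0, "y": 0, "z": 0, "roll": 0},
  {"grip": 0.2, "x": 0, "y": 0, "z": 0, "roll": 0},
  {"grip": 0.1, "x": 0, "y": 0, "z": 0, "roll": 0},
  {"grip": 0, "x": 0, "y": 0, "z": 0, "roll": 0},
])

```text
clock: 7.78
tcp_pos: [0.4372, -0.3229, 0.0431]
orientation: [-0.0, 0.195, 0.981, 0.0]
wrist_force: [-1.4, 0.2, -0.5]
finger_gap: 0.0849
grip_force: 0.0
```

Emit:
servo_tool([
  {"grip": 0, "x": 0, "y": 0, "z": 0, "roll": 0},
  {"grip": 0, "x": 0, "y": 0, "z": 0, "roll": 0},
  {"grip": 0, "x": 0, "y": 0, "z": -5, "roll": 0},
  {"grip": 0, "x": 0, "y": 0, "z": -15, "roll": 0},
  {"grip": 0, "x": 0, "y": 0, "z": -25, "roll": 0},
])

```text
clock: 8.2
tcp_pos: [0.4357, -0.3214, 0.0866]
orientation: [-0.002, 0.195, 0.981, 0.002]
wrist_force: [0.0, 0.2, -1.2]
finger_gap: 0.0851
grip_force: 0.0
```

Emit:
servo_tool([
  {"grip": 0, "x": 0, "y": 0, "z": -30, "roll": 0},
  {"grip": 0, "x": 0, "y": 0, "z": -30, "roll": 0},
  {"grip": 0, "x": 0, "y": 0, "z": -30, "roll": 0},
  {"grip": 0, "x": 0, "y": 0, "z": -30, "roll": 0},
  {"grip": 0, "x": 0, "y": 0, "z": -15, "roll": 0},
])

```text
clock: 8.62
tcp_pos: [0.4382, -0.3238, 0.2277]
orientation: [0.002, 0.195, 0.981, -0.001]
wrist_force: [0.3, -1.1, -0.4]
finger_gap: 0.085
grip_force: 0.0
```

Run:
```python
from h import *
s,im=snap('scene','c.png');snap('side','d.png');print(s['tcp_pos'])
a=cv2.imread('pics/c.png');b=cv2.imread('pics/d.png');S=cam('scene');D=cam('side')
print(proj(S,(.439,-.324,.092)),proj(D,(.439,-.324,.092)))
cv2.imwrite('pics/cd.png',np.hstack([cv2.resize(a[120:260,110:310],None,fx=2,fy=2,interpolation=3),cv2.resize(b[200:340,210:410],None,fx=2,fy=2,interpolation=3)]))
```

```text
[ 0.43815234 -0.32379053  0.22774125]
(np.float64(148.65767011824582), np.float64(167.75758842585657)) (np.float64(369.56764957685533), np.float64(360.02584622710845))
```

View pics/cd.png

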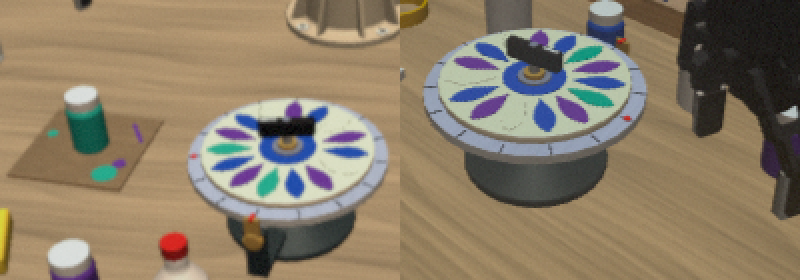

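The jar stands upright at the middle of the card. The red dot is still at (193,156) in the crop, so the wheel hasn't moved. Next, over to the knob.

Emit:
servo_tool([
  {"grip": 0, "x": 1, "y": 15, "z": -5, "roll": 0},
  {"grip": 0, "x": 1, "y": 24, "z": -5, "roll": 0},
  {"grip": 0, "x": 1, "y": 24, "z": 0, "roll": 0},
  {"grip": 0, "x": 1, "y": 24, "z": 0, "roll": 0},
  {"grip": 0, "x": 1, "y": 24, "z": 0, "roll": 0},
])

```text
clock: 9.13
tcp_pos: [0.4748, -0.2172, 0.2322]
orientation: [-0.001, 0.195, 0.981, 0.0]
wrist_force: [0.3, -0.3, -0.6]
finger_gap: 0.0853
grip_force: 0.0
```

Emit:
servo_tool([
  {"grip": 0, "x": 1, "y": 24, "z": 0, "roll": 0},
  {"grip": 0, "x": 1, "y": 24, "z": 0, "roll": 0},
  {"grip": 0, "x": 1, "y": 24, "z": 0, "roll": 0},
  {"grip": 0, "x": 1, "y": 24, "z": 0, "roll": 0},
  {"grip": 0, "x": 1, "y": 24, "z": 0, "roll": 0},
])

```text
clock: 9.55
tcp_pos: [0.516, -0.1043, 0.2321]
orientation: [-0.001, 0.195, 0.981, 0.0]
wrist_force: [0.4, -0.5, -0.1]
finger_gap: 0.0857
grip_force: 0.0
```

Emit:
servo_tool([
  {"grip": 0, "x": 1, "y": 24, "z": 0, "roll": 0},
  {"grip": 0, "x": 1, "y": 24, "z": 0, "roll": 0},
  {"grip": 0, "x": 1, "y": 24, "z": 0, "roll": 0},
  {"grip": 0, "x": 1, "y": 22, "z": 0, "roll": 0},
  {"grip": 0, "x": 1, "y": 14, "z": 0, "roll": 0},
])

```text
clock: 9.97
tcp_pos: [0.553, -0.0019, 0.232]
orientation: [-0.001, 0.194, 0.981, 0.0]
wrist_force: [-0.2, -0.4, -0.1]
finger_gap: 0.0854
grip_force: 0.0
```

Emit:
servo_tool([
  {"grip": 0, "x": 0, "y": 0, "z": 0, "roll": 7},
  {"grip": 0, "x": 0, "y": 0, "z": 0, "roll": 7},
  {"grip": 0, "x": 0, "y": 0, "z": 0, "roll": 7},
  {"grip": 0, "x": 0, "y": 0, "z": 0, "roll": 7},
  {"grip": 0, "x": 0, "y": 0, "z": 0, "roll": 7},
])

```text
clock: 10.38
tcp_pos: [0.5524, -0.0037, 0.2319]
orientation: [-0.001, 0.484, 0.875, -0.0]
wrist_force: [-0.2, 0.4, 0.9]
finger_gap: 0.0852
grip_force: 0.0
```

Emit:
servo_tool([
  {"grip": 0, "x": 0, "y": 0, "z": 0, "roll": 7},
  {"grip": 0, "x": 0, "y": 0, "z": 0, "roll": 7},
  {"grip": 0, "x": 0, "y": 0, "z": 0, "roll": 7},
  {"grip": 0, "x": 0, "y": 0, "z": 0, "roll": 0},
  {"grip": 0, "x": 0, "y": 0, "z": 0, "roll": 0},
])

```text
clock: 10.8
tcp_pos: [0.5526, -0.0039, 0.2323]
orientation: [-0.001, 0.631, 0.775, -0.0]
wrist_force: [0.4, 0.0, 0.1]
finger_gap: 0.0853
grip_force: 0.0
```

Run:
```python
from h import *
s,_=snap('wrist','w3.png');C=cam('wrist',s);print(s['tcp_pos'],s['orientation'],s['joint_pos'])
w,x,y,z=s['orientation'];print('az y',2*np.degrees(np.arctan2(y,x))-90)
d=np.array([np.cos(np.radians(-79.5)),np.sin(np.radians(-79.5)),0]);o=np.array([.553,-.004,.159])
for k in(-.035,0,.035):print(proj(C,o+k*d))
print(proj(C,(.576,-.1195,.108)))
```

```text
[ 0.55259655 -0.00388379  0.2323381 ] [-7.27351594e-04  6.31437137e-01  7.75426645e-01 -3.63378960e-04] [-1.52366549e-01  2.70581195e-01 -9.57599150e-03  1.29226156e+00
  1.10034616e-04  1.21444423e+00]
az y 11.687505886820801
(np.float64(280.49754567533336), np.float64(170.3783446118685))
(np.float64(279.3378261644546), np.float64(222.6604476273789))
(np.float64(278.280322194452), np.float64(270.334502414207))
(np.float64(278.29425398534505), np.float64(326.25096073149405))
```

View pics/w3.png

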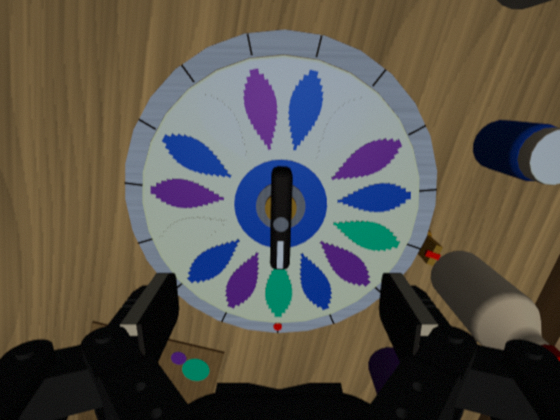

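The bar runs from (283,168) to (280,268), with its stud at (280,224) and the red dot at (277,327). All of that is within 2 px (about 1 mm) of the prediction, and the gripper is aligned. I'll descend and grip.

Emit:
servo_tool([
  {"grip": 0, "x": 0, "y": 1, "z": 20, "roll": 0},
  {"grip": 0, "x": 0, "y": 0, "z": 25, "roll": 0},
  {"grip": 0, "x": 0, "y": 0, "z": 25, "roll": 0},
  {"grip": 0, "x": 0, "y": 0, "z": 18, "roll": 0},
  {"grip": 0, "x": 0, "y": 0, "z": 10, "roll": 0},
])

```text
clock: 11.27
tcp_pos: [0.5524, -0.0035, 0.1325]
orientation: [-0.002, 0.632, 0.775, -0.001]
wrist_force: [0.1, -0.0, -0.3]
finger_gap: 0.0854
grip_force: 0.0
```

Emit:
servo_tool([
  {"grip": 0.3, "x": 0, "y": 0, "z": 0, "roll": 0},
  {"grip": 0.5, "x": 0, "y": 0, "z": 0, "roll": 0},
  {"grip": 0.65, "x": 0, "y": 0, "z": 0, "roll": 0},
  {"grip": 0.75, "x": 0, "y": 0, "z": 0, "roll": 0},
  {"grip": 0.8, "x": 0, "y": 0, "z": 0, "roll": 0},
], grip_force=50)

```text
clock: 11.68
tcp_pos: [0.555, -0.0039, 0.1366]
orientation: [0.001, 0.633, 0.774, 0.001]
wrist_force: [-0.2, -0.2, 0.0]
finger_gap: 0.0256
grip_force: 0.0
```

Emit:
servo_tool([
  {"grip": 0.9, "x": 0, "y": 0, "z": 0, "roll": 0},
  {"grip": 1, "x": 0, "y": 0, "z": 0, "roll": 0},
  {"grip": 1, "x": 0, "y": 0, "z": 0, "roll": 0},
  {"grip": 1, "x": 0, "y": 0, "z": 0, "roll": 0},
])

```text
clock: 12.02
tcp_pos: [0.5538, -0.0041, 0.1365]
orientation: [0.0, 0.633, 0.774, -0.0]
wrist_force: [-3.8, -0.8, 5.8]
finger_gap: 0.0128
grip_force: 51.3
```

```bash
python3 -c "
from h import *
s=env.get_state();w,x,y,z=s['orientation'];print(s['tcp_pos'],2*np.degrees(np.arctan2(y,x))-90,s['wrist_force'],s['ft_torque'],s['joint_pos'])"
```

```text
[ 0.5537795  -0.00411165  0.13652465] 11.463367256453338 [-3.84711975 -0.79855842  5.75862841] [-0.15832055  0.74910122 -0.18007088] [-1.51991014e-01  3.18122507e-01 -1.84283144e-01  1.06800637e+00
 -7.27644834e-04  1.21873167e+00]
```

The knob is gripped at 51 N. Now I'll turn it 72° clockwise, using positive roll.

Emit:
servo_tool([
  {"grip": 1, "x": 0, "y": 0, "z": 0, "roll": 4},
  {"grip": 1, "x": 0, "y": 0, "z": 0, "roll": 4},
  {"grip": 1, "x": 0, "y": 0, "z": 0, "roll": 4},
  {"grip": 1, "x": 0, "y": 0, "z": 0, "roll": 4},
  {"grip": 1, "x": 0, "y": 0, "z": 0, "roll": 4},
])

```text
clock: 12.43
tcp_pos: [0.5541, -0.0041, 0.1365]
orientation: [0.001, 0.759, 0.651, 0.0]
wrist_force: [-2.3, -0.2, 4.8]
finger_gap: 0.013
grip_force: 51.1
```

```bash
python3 -c "
from h import *
s=env.get_state();w,x,y,z=s['orientation'];print(s['tcp_pos'],2*np.degrees(np.arctan2(y,x))-90,s['wrist_force'],s['ft_torque'],s['joint_pos'])"
```

```text
[ 0.5540562  -0.00409244  0.13653178] -8.711756868722958 [-2.34242446 -0.20495744  4.78981483] [-0.17767983  0.65257667 -0.10615962] [-1.51920587e-01  3.18218550e-01 -1.84128546e-01  1.06756508e+00
 -6.53462512e-04  1.57092429e+00]
```

Emit:
servo_tool([
  {"grip": 1, "x": 0, "y": 0, "z": 0, "roll": 4},
  {"grip": 1, "x": 0, "y": 0, "z": 0, "roll": 4},
  {"grip": 1, "x": 0, "y": 0, "z": 0, "roll": 4},
  {"grip": 1, "x": 0, "y": 0, "z": 0, "roll": 4},
  {"grip": 1, "x": 0, "y": 0, "z": 0, "roll": 4},
])

```text
clock: 12.85
tcp_pos: [0.5543, -0.0042, 0.1366]
orientation: [0.001, 0.86, 0.51, 0.0]
wrist_force: [-1.9, -0.9, 5.2]
finger_gap: 0.0126
grip_force: 51.0
```

Emit:
servo_tool([
  {"grip": 1, "x": 0, "y": 0, "z": 0, "roll": 4},
  {"grip": 1, "x": 0, "y": 0, "z": 0, "roll": 4},
  {"grip": 1, "x": 0, "y": 0, "z": 0, "roll": 0},
  {"grip": 1, "x": 0, "y": 0, "z": 0, "roll": 0},
])

```text
clock: 13.18
tcp_pos: [0.5544, -0.0042, 0.1365]
orientation: [0.001, 0.893, 0.45, 0.0]
wrist_force: [-2.0, -1.8, 4.6]
finger_gap: 0.013
grip_force: 51.3
```

```bash
python3 -c "
from h import *
s=env.get_state();w,x,y,z=s['orientation'];print(s['tcp_pos'],2*np.degrees(np.arctan2(y,x))-90,s['wrist_force'],s['ft_torque'],s['grip_force'])"
```

```text
[ 0.55441987 -0.00424702  0.13654208] -36.47742335937608 [-2.00795616 -1.76214908  4.60837532] [-0.26360032  0.52719856 -0.2365517 ] 51.25909209251404
```

Emit:
servo_tool([
  {"grip": 1, "x": 0, "y": 0, "z": 0, "roll": 4},
  {"grip": 1, "x": 0, "y": 0, "z": 0, "roll": 4},
  {"grip": 1, "x": 0, "y": 0, "z": 0, "roll": 4},
  {"grip": 1, "x": 0, "y": 0, "z": 0, "roll": 4},
  {"grip": 1, "x": 0, "y": 0, "z": 0, "roll": 4},
])

```text
clock: 13.6
tcp_pos: [0.5546, -0.0044, 0.1365]
orientation: [0.001, 0.958, 0.287, 0.001]
wrist_force: [-0.7, -1.1, 4.8]
finger_gap: 0.0129
grip_force: 51.0
```

Emit:
servo_tool([
  {"grip": 1, "x": 0, "y": 0, "z": 0, "roll": 2},
  {"grip": 1, "x": 0, "y": 0, "z": 0, "roll": 2},
  {"grip": 1, "x": 0, "y": 0, "z": 0, "roll": 0},
  {"grip": 1, "x": 0, "y": 0, "z": 0, "roll": 0},
  {"grip": 1, "x": 0, "y": 0, "z": 0, "roll": 0},
])

```text
clock: 14.02
tcp_pos: [0.5546, -0.0045, 0.1365]
orientation: [0.001, 0.967, 0.255, 0.001]
wrist_force: [-1.0, -2.7, 4.0]
finger_gap: 0.013
grip_force: 51.2
```

Run:
```python
from h import *
s,im=snap('scene','e.png');im2=snap('side','f.png')[1];w,x,y,z=s['orientation'];print(s['tcp_pos'],2*np.degrees(np.arctan2(y,x))-90,s['wrist_force'],s['ft_torque'],s['grip_force'])
o=np.array([.5542,-.0045,.108])
for n in('scene','side'):
    print([np.round(proj(cam(n),o+.117*np.array([np.cos(np.radians(t)),np.sin(np.radians(t)),0])),1) for t in(-79,-151)])
a=cv2.imread('pics/e.png');b=cv2.imread('pics/f.png')
cv2.imwrite('pics/ef.png',np.hstack([cv2.resize(a[120:270,110:310],None,fx=2,fy=2,interpolation=3),cv2.resize(b[190:340,210:410],None,fx=2,fy=2,interpolation=3)]))
for n,i in(('scene',im),('side',im2)):
    i=np.asarray(i).astype(int);m=((i[...,0]>120)&(i[...,1]<80)&(i[...,2]<80)).astype(np.uint8)
    k=cv2.connectedComponentsWithStats(m)
    print(n,[(k[3][j].round(1).tolist(),int(k[2][j,4])) for j in range(1,k[0]) if 190<k[3][j][0]<345 and 170<k[3][j][1]<320])
    C=cam(n)
    for j in range(1,k[0]):
        p=onz(C,*k[3][j],.108)-o
        if abs(np.hypot(*p[:2])-.117)<.012:print('   az',np.degrees(np.arctan2(p[1],p[0])),np.hypot(*p[:2]))
```

```text
[ 0.55463775 -0.00448378  0.13654266] -60.47635316005659 [-0.9802241  -2.67124081  4.03913108] [-0.33371512  0.45894691 -0.25073972] 51.21275067329407
[array([206.4, 198.3]), array([239.5, 171.9])]
[array([322.9, 259.1]), array([260.5, 274.2])]
scene [([235.2, 228.7], 6), ([196.3, 241.1], 105), ([199.5, 249.0], 2)]
   az -9.080465715761234 0.12692659908112083
side [([320.8, 219.7], 6), ([261.0, 273.5], 6)]
   az -150.87714689368136 0.11454286004360531
```

View pics/ef.png

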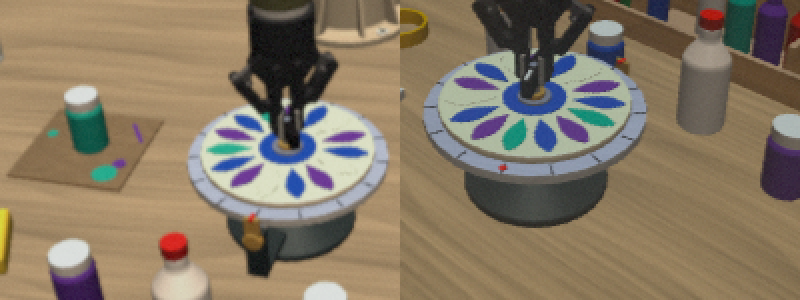

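The red dot is now at (503,168) in the side crop, at azimuth -150.9°. That is 72° clockwise from its start at -79°. The knob is held at 51 N and the jar stands on the card, so I'm handing in.

```bash
python3 -c "
from workcell import env
print(env.hand_in())"
```

```text
the job is handed in; nothing more can be done
None
```

The job is handed in; no verdict came back. By my last pictures, the turquoise jar stands upright at the middle of the card and the wheel is at the third clockwise stop, its red dot turned about 72°. The knob is still gripped at 51 N.

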